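Change the weights round for the second reading of the balance check

ROBOT

A 7-joint arm with a two-finger parallel gripper is mounted at the origin on the work surface. World frame = base frame: x ahead of the robot, y to its left, z up, the work surface at z = 0. Lengths are in m, angles in rad, forces in N, time in s.
With the tool pointing down it reaches from about 0.425 to 0.925 m from the base axis. Payload 6.8 kg.
Tool frame: the origin (TCP) lies at the very end of the fingers, on their centre line; the grasp point (between the pads) lies 19 mm behind it; z points along the fingers, y is the line along which they close (so a half turn about z gives the same grasp; the last joint's range is limited). The gripper opens to 85 mm and grips with 20 to 120 N. Pads are 22 mm wide; open, the fingers measure 114 mm over their backs; the gripper's body (76 mm by 85 mm) begins 54 mm behind the grasp point. The pads swing forward as they close: fully open they stand 13 mm farther back than shut.
Start: joints at [-1.416, 0.477, 0.022, 1.555, -0.011, 1.109, -0.083], TCP at [0.175, 0.652, 0.21] pointing down, gripper open.
Joint ranges: [-2.96, 2.96], [-0.34, 2.1], [-1.41, 1.46], [0.24, 2.44], [-1.37, 4.51], [0.17, 1.92], [-2.96, 2.96]. Speed limits (rad/s): [2.39, 2.39, 3.14, 3.14, 3.14, 3.14, 3.14].

INTERFACE

Orientations are given as a unit quaternion [w, x, y, z].
In Python, from station import bot gives the robot as it stands. The module is installed in compiled form; this text tells all that it offers.
- The arm moves only by the shell command python3 -m jog 'ROWS' [OPENING] [FORCE]. ROWS is JSON, a list of rows, each a list of 4 numbers: the shift along the tool's x, y, z in cm, then the turn about the tool's z in rad. In form: [[x, y, z, spin], ...]. A call has 1 to 20 rows; each row is the pose to reach, as a shift and turn from the pose commanded when the call began, along the tool's axes at that moment; what a row does not reach only later rows make up. A row lasts 1/12 s, in which the tool goes at most 41.7 mm and 7.16 degrees, less where a joint would pass 70% of its speed; a pose out of reach is approached as far as the arm can. A call with a gripper value outside its range is refused whole. OPENING is the closure, from -1 (fully open) to 1 (shut), set as the call begins (- or left out, the last holds). The fingers move at their own pace and stop on an object; FORCE is the grip in N (left out, the last holds). Time passes only in rows, so rows that repeat a pose let the fingers close. It gives the time, the measured TCP pose, the force, the opening and the grip force at its end, in the units of the state.
- bot.get_obs(): the state, without advancing time (a new reading comes with each control period).
- bot.read_camera(name): name is "side" or "top" or "wrist"; returns a dict with "pixels" (420x560x3 uint8, red, green, blue), "depth" (420x560 float32, m along the optical axis (not along the pixel's ray), 0 where there is no reading), "fovy" (degrees; the focal length in pixels is half the picture's height over the tangent of half this angle, whatever the lens; pixels are square), "cx", "cy" (the principal point, pixels), "pose" (4x4, takes a point from camera to world coordinates). Camera axes: x right, y down, z forward; pixel columns grow to the right and rows downward; lengths in m; the calibration is good to about 2 mm. A picture is of the moment at which its call begins.
- bot.hand_in(): hands the job in; it is judged then, once.
The state is a dict: "t": time; "q": joint angles; "joint_vel": joint speeds; "joint_torque": joint torques, N m; "eef_pos": TCP position; "tool_rot": TCP orientation; "contact_force": force on the tool from outside, world axes, zero at the start; "torque": the same for the moment, N m; "gripper_width": opening from 0.0 (shut) to 1.0 (fully open); "grasp_force": force on a finger pad.
Only numpy, scipy, OpenCV 4.12 (cv2) and the standard library are available. Lean on these libraries where they do the work, as an engineer would, in place of code of your own. Each camera call takes 0.05 s, during which the arm holds its last target. There are 200 camera calls.

TASK

The first reading of the balance check is done; for the second, change the three weights round: the large one goes on the balance with the square pan, the medium one on the balance with the bare round pan, and the small one on the balance whose pan is inside the clear ring. Park one of them on the middle of the round white porcelain plate meanwhile, since no pan may ever carry two weights and none may stand on the bare bench. Set each down gently and upright in the centre of its pan, and leave the beaker and the small amber jar where they are.

Things in the scene. Friction and masses are not known exactly. Their poses are not given: they have to be found in the camera images.
- weight_large: Stainless steel cylindrical weight with a knob, the largest of the three: 500 g, 62 mm tall; body 38 mm in diameter up to 40 mm, then a 22 mm neck and a 34 mm knob from 47 to 62 mm. Starts on the bare round pan, up to 14 mm off its centre. Stands upright; origin at the centre of its underside, z up along its axis, round so its yaw means nothing.
- weight_medium: Stainless steel cylindrical weight with a knob, the middle one of the three: 200 g, 45 mm tall; body 28 mm in diameter up to 30 mm, then a 16 mm neck and a 25 mm knob from 35 to 45 mm. Starts on the pan inside the clear ring, up to 14 mm off its centre. Stands upright; origin at the centre of its underside, z up along its axis, round so its yaw means nothing.
- weight_small: Stainless steel cylindrical weight with a knob, the smallest of the three: 50 g, 29 mm tall; body 18 mm in diameter up to 18.5 mm, then an 11 mm neck and a 16 mm knob from 21.5 to 29 mm. Starts on the square pan, up to 14 mm off its centre. Stands upright; origin at the centre of its underside, z up along its axis, round so its yaw means nothing.
- balance_round: Electronic balance, fixed, with a bare round steel pan and a grey console. Origin on the bench under the pan's centre, z up, console towards -x. Pan 120 mm in diameter, its top 58 mm above the bench; housing 190 mm wide, 48 mm high, reaching 150 mm in front of and 85 mm behind the pan centre.
- balance_square: Electronic balance, fixed, with a square steel pan and a white console. Origin on the bench under the pan's centre, z up, console towards -x. Pan 160 x 160 mm, its top 72 mm above the bench; housing 200 mm wide, 60 mm high, reaching 155 mm in front of and 95 mm behind the pan centre.
- balance_ring: Electronic balance, fixed, with a small round pan inside a low clear draught ring, black console. Origin on the bench under the pan's centre, z up, console towards -x. Pan 90 mm in diameter, its top 64 mm above the bench; housing 190 mm wide, 55 mm high, reaching 155 mm in front of and 90 mm behind the pan centre. Ring: white rim 97 mm above the bench, 140 mm inside, 146 mm outside, open on top.
- plate: Round white porcelain plate with six small dark holes near its edge, lying fixed on the bench: 86 mm in diameter, 9 mm thick. Empty at the start: the parking place. Origin at the centre of its underside.
- beaker: Bystander: empty glass beaker, 50 mm in diameter, 68 mm tall, loose, standing between two balances. Origin at the centre of its underside.
- amber_jar: Bystander: small amber glass jar with a white cap, 44 mm in diameter, 62 mm tall, loose, standing between two balances towards their backs. Origin at the centre of its underside.

How it is judged:
On the way:
1. one of the weights is parked on the porcelain plate: upright, released, within 25 mm of the plate's centre (((horizontal distance between weight_large and plate below 0.025 m and z of weight_large in the frame of plate between 0.005 and 0.013 m and angle between weight_large's own z axis and vertical below 0.12 rad and linear speed of weight_large below 0.02 m/s and contact force between weight_large and the fingers below 0.1 N) or (horizontal distance between weight_medium and plate below 0.025 m and z of weight_medium in the frame of plate between 0.005 and 0.013 m and angle between weight_medium's own z axis and vertical below 0.12 rad and linear speed of weight_medium below 0.02 m/s and contact force between weight_medium and the fingers below 0.1 N) or (horizontal distance between weight_small and plate below 0.025 m and z of weight_small in the frame of plate between 0.005 and 0.013 m and angle between weight_small's own z axis and vertical below 0.12 rad and linear speed of weight_small below 0.02 m/s and contact force between weight_small and the fingers below 0.1 N))), for 0.2 s.
At the end, for the whole second after the job is handed in: The large weight stands on the square pan, the medium one on the bare round pan and the small one on the pan in the clear ring, each upright on the pan (within 4 mm of its height, tilt under 0.12 rad), within 12 mm of the pan's centre, at rest and released (horizontal distance between weight_large and balance_square below 0.012 m and z of weight_large in the frame of balance_square between 0.068 and 0.076 m and angle between each of weight_large, weight_medium, weight_small's own z axis and vertical below 0.12 rad and linear speed of each of weight_large, weight_medium, weight_small below 0.02 m/s and contact force between each of weight_large, weight_medium, weight_small and the fingers below 0.1 N and horizontal distance between weight_medium and balance_round below 0.012 m and z of weight_medium in the frame of balance_round between 0.054 and 0.062 m and horizontal distance between weight_small and balance_ring below 0.012 m and z of weight_small in the frame of balance_ring between 0.06 and 0.068 m); the robot touches nothing.
It fails at once if a weight stands on the bare bench or is tipped over (more than 0.7 rad from upright) (height (world z) of any of weight_large, weight_medium, weight_small below 0.005 m or angle between any of weight_large, weight_medium, weight_small's own z axis and vertical above 0.7 rad).
It fails at once if two weights are on one pan at once (contact force between each of weight_large, weight_medium and balance_round above 0.2 N or contact force between each of weight_large, weight_small and balance_round above 0.2 N or contact force between each of weight_medium, weight_small and balance_round above 0.2 N or contact force between each of weight_large, weight_medium and balance_square above 0.2 N or contact force between each of weight_large, weight_small and balance_square above 0.2 N or contact force between each of weight_medium, weight_small and balance_square above 0.2 N or contact force between each of weight_large, weight_medium and balance_ring above 0.2 N or contact force between each of weight_large, weight_small and balance_ring above 0.2 N or contact force between each of weight_medium, weight_small and balance_ring above 0.2 N).
It fails at once if a weight is dropped (let go and falling faster than 0.5 m/s, about 13 mm of fall) ((linear speed of weight_large above 0.5 m/s and contact force between weight_large and the fingers below 0.05 N) or (linear speed of weight_medium above 0.5 m/s and contact force between weight_medium and the fingers below 0.05 N) or (linear speed of weight_small above 0.5 m/s and contact force between weight_small and the fingers below 0.05 N)).
It fails at once if a weight is rammed on a balance (contact force over 80 N) (contact force between any of weight_large, weight_medium, weight_small and balance_round above 80 N or contact force between any of weight_large, weight_medium, weight_small and balance_square above 80 N or contact force between any of weight_large, weight_medium, weight_small and balance_ring above 80 N).
It fails at once if the beaker or the amber jar is moved more than 20 mm (distance of any of beaker, amber_jar from where it was at the start of the episode above 0.02 m).
It also fails if it takes over 115 s, if anything falls off the work surface, if the arm or the gripper's body presses on something with over 40 N, if the wrist force passes 120 N, or if a joint passes its speed limit or range.

## Working session

There is one attempt and no reset: what is moved stays moved. The work goes in short steps, Python scripts to look and compute and a shell command to move; the robot and the scene stay as the last step left them, time stands still between calls to the robot, and variables do not carry over. Pictures are saved under pics/ and viewed, at most 18 in all, crops included, and the job is handed in when it is done.

```bash
mkdir -p pics
cat > h.py <<'E'
import numpy as np, cv2, pickle
from station import bot
def snap(n,f):
    c=bot.read_camera(n); pickle.dump(c,open(f'pics/{f}.pkl','wb'))
    cv2.imwrite(f'pics/{f}.png',c['pixels'][:,:,::-1]); return c
def load(f): return pickle.load(open(f'pics/{f}.pkl','rb'))
def foc(c): return 210/np.tan(np.radians(c['fovy'])/2)
def ray(c,u,v):
    d=c['pose'][:3,:3]@np.array([(u-c['cx'])/foc(c),(v-c['cy'])/foc(c),1]); return c['pose'][:3,3],d
def onz(c,u,v,z):
    o,d=ray(c,u,v); return o+d*(z-o[2])/d[2]
def proj(c,p):
    q=c['pose'][:3,:3].T@(np.array(p)-c['pose'][:3,3]); return foc(c)*q[:2]/q[2]+[c['cx'],c['cy']]
def cloud(c):
    v,u=np.mgrid[:420,:560]; d=c['depth']; P=np.stack([(u-c['cx'])/foc(c)*d,(v-c['cy'])/foc(c)*d,d],-1)
    return P@c['pose'][:3,:3].T+c['pose'][:3,3]
E
python3 - <<'E'
from h import *
for n in ['side','top','wrist']:
    c=snap(n,n+'0'); print(n,c['fovy'],c['cx'],c['cy'],c['pose'].round(3).tolist())
o=bot.get_obs(); print({k:np.round(v,3).tolist() for k,v in o.items()})
E
```

```text
side 50.71415088648487 272.1992063532595 214.13600770560907 [[0.762, -0.429, 0.485, 0.058], [-0.647, -0.527, 0.55, -0.563], [0.02, -0.734, -0.679, 0.772], [0.0, 0.0, 0.0, 1.0]]
top 56.71500671129221 286.156828692489 213.85708631663087 [[-0.013, -0.999, 0.039, 0.512], [-1.0, 0.014, 0.01, -0.007], [-0.011, -0.039, -0.999, 0.991], [0.0, 0.0, 0.0, 1.0]]
wrist 60.865468276701705 281.36340979429986 211.26302396450336 [[0.26, 0.933, 0.251, 0.111], [0.966, -0.25, -0.07, 0.668], [-0.002, 0.261, -0.965, 0.374], [0.0, 0.0, 0.0, 1.0]]
{'t': 0.15, 'q': [-1.416, 0.478, 0.022, 1.556, -0.011, 1.109, -0.083], 'joint_vel': [0.0, -0.003, -0.001, -0.003, 0.0, -0.002, 0.002], 'joint_torque': [0.003, -59.692, 1.61, -28.149, 0.013, 0.007, -0.0], 'eef_pos': [0.175, 0.651, 0.209], 'tool_rot': [-0.0, 0.131, 0.991, -0.001], 'contact_force': [-0.016, 0.358, 0.257], 'torque': [0.02, -0.006, -0.039], 'grasp_force': 0.0, 'gripper_width': 1.002}
```

View pics/top0.png

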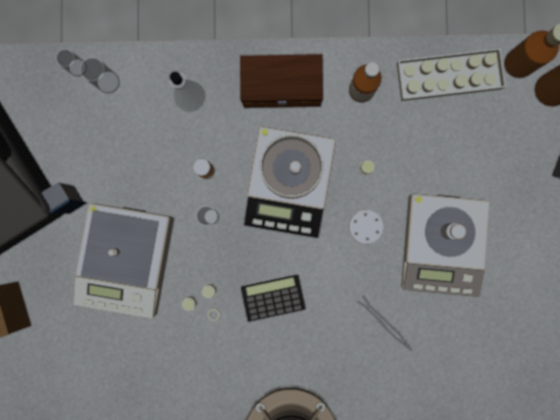

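View pics/side0.png

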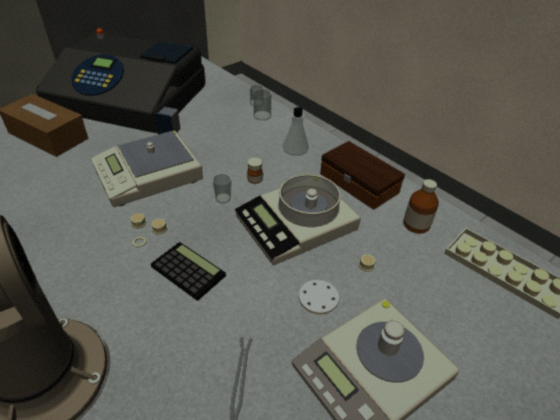

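Run:
```python
from h import *
T=load('top0');S=load('side0')
def crop(c,u,v,r=50):
    i=cv2.cvtColor(c['pixels'],cv2.COLOR_RGB2BGR); return cv2.resize(i[v-r:v+r,u-r:u+r],(260,260),interpolation=cv2.INTER_CUBIC)
a=np.hstack([crop(T,120,255),crop(T,292,175),crop(T,450,240)])
b=np.hstack([crop(S,150,165),crop(S,310,200),crop(S,390,350)])
cv2.imwrite('pics/c1.png',np.vstack([a,b]))
C=cloud(T);D=cloud(S)
for n,c,P,uv in [('T',T,C,[(120,225),(113,253),(292,145),(295,167),(435,215),(457,231),(366,227),(208,216),(202,167)]),('S',S,D,[(165,155),(150,146),(312,210),(312,193),(370,350),(392,328),(319,296),(222,180),(255,162)])]:
    for u,v in uv: print(n,u,v,P[v,u].round(4),c['pixels'][v,u])
```

```text
T 120 225 [0.5272 0.3974 0.0716] [ 91  94 102]
T 113 253 [0.4626 0.4013 0.099 ] [145 141 135]
T 292 145 [ 0.7146 -0.0135  0.0597] [113 108 105]
T 295 167 [ 0.6533 -0.0193  0.1091] [157 161 169]
T 435 215 [ 0.5411 -0.3526  0.0587] [ 92  94 102]
T 457 231 [ 0.5029 -0.3776  0.1202] [156 160 168]
T 366 227 [ 0.5147 -0.1967  0.0115] [159 162 170]
T 208 216 [0.5481 0.2022 0.0041] [145 149 154]
T 202 167 [0.6641 0.2037 0.0626] [158 162 170]
S 165 155 [0.4843 0.3634 0.074 ] [80 86 88]
S 150 146 [0.4613 0.3959 0.0954] [104 105  96]
S 312 210 [ 0.6466 -0.0375  0.0641] [83 85 89]
S 312 193 [ 0.6529 -0.0261  0.1061] [149 152 140]
S 370 350 [ 0.4723 -0.3671  0.0573] [81 84 88]
S 392 328 [ 0.4968 -0.3812  0.1204] [146 151 136]
S 319 296 [ 0.5145 -0.2013  0.0091] [152 157 153]
S 222 180 [0.5612 0.2119 0.0437] [85 89 86]
S 255 162 [0.6653 0.2029 0.0595] [149 155 133]
```

View pics/c1.png

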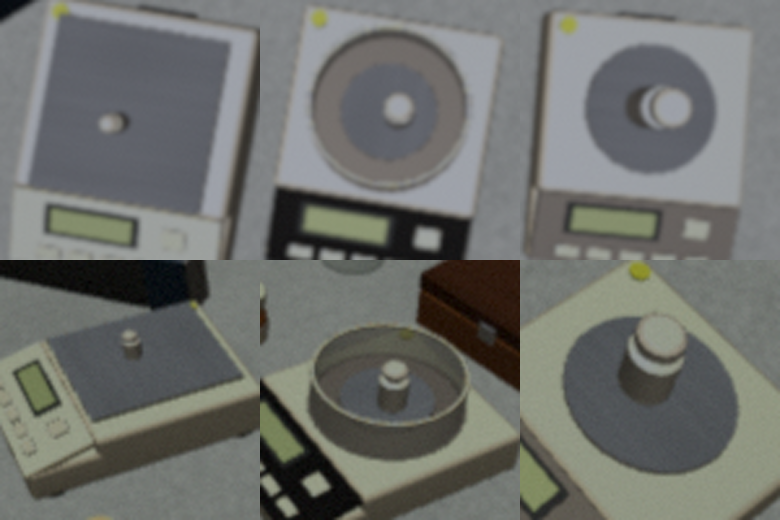

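```bash
cat > m.py <<'E'
from h import *
T=load('top0');S=load('side0')
def blob(c,roi,f):
    u0,v0,u1,v1=roi; i=c['pixels'][v0:v1,u0:u1].astype(int); i=cv2.resize(i.astype(np.uint8),None,fx=4,fy=4,interpolation=cv2.INTER_CUBIC).astype(int)
    m=f(i).astype(np.uint8); m=cv2.morphologyEx(m,cv2.MORPH_OPEN,np.ones((5,5)))
    cs=cv2.findContours(m,cv2.RETR_EXTERNAL,cv2.CHAIN_APPROX_NONE)[0]; k=max(cs,key=cv2.contourArea)
    return cv2.convexHull(k)[:,0].astype(float)/4-.375+[u0,v0], m
def cen(h):
    M=cv2.moments(h.astype(np.float32)); return np.array([M['m10'],M['m01']])/M['m00']
def tri(a,pa,b,pb):
    o,d=ray(a,*pa);p,e=ray(b,*pb); t=np.linalg.lstsq(np.c_[d,-e],p-o,rcond=None)[0]
    x,y=o+d*t[0],p+e*t[1]; return (x+y)/2,np.linalg.norm(x-y)
def circ(c,h,z):
    P=np.array([onz(c,*q,z) for q in h])[:,:2]; (e,ax,_)=cv2.fitEllipse((P*1000).astype(np.float32)); return np.round(e,1),np.round(ax,1)
E
cat > m0.py <<'E'
from m import *
dark=lambda i:(i[...,2]-i[...,0]>4)&(i.max(-1)<125)
dkS=lambda i:(i[...,2]-i[...,0]>2)&(i.max(-1)<110)
bri=lambda i:i.min(-1)>125
R={'sq':((75,205,168,285),dark,(100,130,205,200),dkS,.072),'ringpan':((262,140,322,195),dark,(285,190,345,225),dkS,.064),
'rnd':((418,200,482,265),dark,(350,315,430,390),dkS,.058),'plate':((345,205,388,248),bri,(295,275,345,318),bri,.009),
'kS':((104,244,122,260),bri,(142,138,160,152),lambda i:i.min(-1)>88,.029+.072),'kM':((284,156,306,178),bri,(300,184,324,201),lambda i:i.min(-1)>110,.045+.064),'kL':((452,218,470,244),bri,(380,318,406,342),lambda i:i.min(-1)>115,.062+.058)}
ims=[]
for n,(a,fa,b,fb,z) in R.items():
    h,m=blob(T,a,fa);g,m2=blob(S,b,fb); p,e=tri(T,cen(h),S,cen(g))
    print(n,cen(h).round(1),cen(g).round(1),'tri',(p*1000).round(1),'gap',round(e*1000,1),'top',*circ(T,h,z),'side',*circ(S,g,z))
    if n=='sq':
        for c,q in((T,h),(S,g)):
            P=np.array([onz(c,*x,z) for x in q])[:,:2]*1000; print(cv2.minAreaRect(P.astype(np.float32)))
    for mm in(m,m2): ims.append(cv2.resize(mm*255,(110,110)))
cv2.imwrite('pics/masks.png',np.vstack([np.hstack(ims[:7]),np.hstack(ims[7:])]))
E
python3 m0.py
```

```text
sq [119.4 248.2] [153.9 151.5] tri [471.4 399.1  71.5] gap 1.8 top [472.4 403.2] [185.1 236.3] side [475.4 401.1] [202.5 226.6]
((472.3643493652344, 398.2318115234375), (159.21759033203125, 158.2543182373047), 79.64456176757812)
((474.909423828125, 409.04815673828125), (182.79464721679688, 158.79676818847656), 79.67024993896484)
ringpan [291.1 167.4] [308.5 201.9] tri [660.  -11.   64.1] gap 0.8 top [659.9 -10.6] [86.3 86.7] side [661.3 -10.4] [75.  88.1]
rnd [449.6 231.5] [389.8 351.4] tri [ 501.4 -389.8   50.6] gap 0.7 top [ 501.4 -386.4] [117.3 118.7] side [ 499.5 -389.2] [116.3 116.6]
plate [366. 226.] [318.5 295.1] tri [ 517.1 -197.8    6.3] gap 0.3 top [ 517.1 -197.7] [127.3 183.9] side [ 516.3 -197.9] [85.  85.5]
kS [110.8 252.2] [149.5 144.3] tri [465.1 408.6  92.9] gap 2.1 top [464.7 405.5] [13.  13.9] side [461.1 396.2] [21.7 34.1]
kM [294.8 166.1] [311.4 191.4] tri [656.7 -19.4 104.5] gap 1.5 top [655.4 -19. ] [24.3 25. ] side [653.3 -23.4] [20.3 22.3]
kL [458.2 231. ] [393.8 325.3] tri [ 502.8 -379.9  121.3] gap 0.1 top [ 502.7 -380.1] [32.  32.4] side [ 514.9 -367.5] [45.6 74.1]
```

View pics/masks.png

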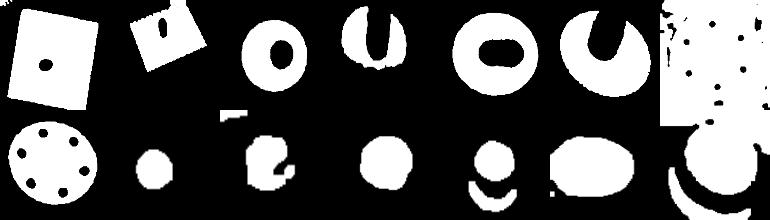

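```bash
cat >> h.py <<'E'
from scipy.spatial.transform import Rotation as Ro
def go(x,y,z):
    o=bot.get_obs(); R=Ro.from_quat(np.roll(o['tool_rot'],-1)).as_matrix(); d=np.array([x,y,z])-o['eef_pos']
    a=np.arctan2(R[1,0],R[0,0]); s=-((np.pi-a+np.pi)%(2*np.pi)-np.pi)
    print('shift cm',(R.T@d*100).round(2),'spin to align',round(s,3),'at',np.round(o['eef_pos'],4),'tilt',round(R[2,2],4))
E
python3 -c "
from h import *
go(.463,.401,.21)"
```

```text
shift cm [-34.29 -16.7   -0.06] spin to align -0.263 at [0.1752 0.6514 0.2091] tilt -1.0
```

```bash
python3 -m jog '[[-1,-0.5,0,-0.02],[-3,-1.5,0,-0.05],[-6,-3,0,-0.1],[-9.4,-4.6,0,-0.14],[-12.9,-6.3,0,-0.18],[-16.4,-8,0,-0.22],[-19.9,-9.7,0,-0.263],[-23.4,-11.4,0,-0.263],[-26.9,-13.1,0,-0.263],[-29.9,-14.6,0,-0.263],[-32.3,-15.8,0,-0.263],[-33.8,-16.5,0,-0.263],[-34.3,-16.7,0,-0.263],[-34.3,-16.7,0,-0.263],[-34.3,-16.7,0,-0.263],[-34.3,-16.7,0,-0.263]]' 0.2 40 && python3 -c "
from h import *
go(.463,.401,.21);c=snap('wrist','w1');print(c['pose'].round(3))"
```

```text
t: 1.48
eef_pos: [0.4614, 0.4032, 0.2097]
tool_rot: [-0.001, -0.002, 1.0, 0.0]
contact_force: [-1.8, -0.0, 0.4]
gripper_width: 0.399
grasp_force: 0.0
shift cm [-0.16 -0.22 -0.03] spin to align 0.003 at [0.4614 0.4032 0.2097] tilt -1.0
[[-0.003  0.966  0.259  0.395]
 [ 1.     0.003  0.001  0.403]
 [-0.     0.259 -0.966  0.374]
 [ 0.     0.     0.     1.   ]]
```

View pics/w1.png

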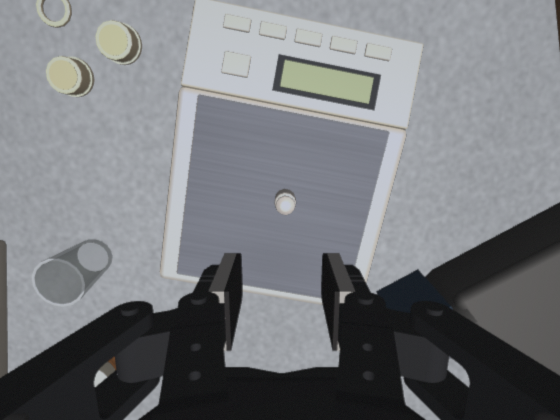

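Run:
```python
from m import *
W=load('w1')
print(W['pixels'][196:212:3,286].tolist(),W['pixels'][203,270:302:4].tolist())
h,m=blob(W,(270,185,302,225),lambda i:i.min(-1)>135); print('knob',cen(h),circ(W,h,.101))
h,m=blob(W,(170,85,400,310),lambda i:(i[...,2]-i[...,0]>4)&(i.max(-1)<135))
P=np.array([onz(W,*x,.072) for x in h])[:,:2]*1000; P=P[P[:,0]<530]; print(cv2.minAreaRect(P.astype(np.float32)))
g,_=blob(load('top0'),(104,244,122,260),lambda i:i.min(-1)>115); print(cen(g))
print(tri(W,(286,203),T,cen(g)),tri(W,(286,203),S,(149.3,145.5)))
# pan corners: front corners wrist vs side
hs,_=blob(T,(75,205,168,285),lambda i:(i[...,2]-i[...,0]>4)&(i.max(-1)<125))
c=lambda q:cv2.boxPoints(cv2.minAreaRect(q.astype(np.float32)))
print(c(h).round(1).tolist(),c(hs).round(1).tolist())
```

```text
[[158, 154, 152], [195, 196, 191], [195, 199, 211], [195, 199, 211], [195, 199, 209], [192, 193, 190]] [[127, 130, 141], [120, 119, 123], [183, 176, 172], [195, 199, 209], [195, 199, 211], [195, 198, 200], [173, 170, 167], [123, 126, 137]]
knob [285.09376877 203.43061276] (array([462.2, 405.8]), array([16.8, 18. ]))
((510.1250915527344, 370.7972412109375), (120.34879302978516, 18.513412475585938), 88.91311645507812)
[111.21555065 252.17946405]
(array([0.46385175, 0.40697044, 0.09477722]), np.float64(0.0012383493714280694)) (array([0.46430996, 0.4067299 , 0.09015003]), np.float64(0.0002677826458071581))
[[176.89999389648438, 278.0], [180.6999969482422, 236.0], [312.79998779296875, 248.0], [309.0, 290.0]] [[80.5, 275.6000061035156], [92.4000015258789, 209.1999969482422], [158.39999389648438, 221.0], [146.39999389648438, 287.3999938964844]]
```

Run:
```python
from m import *
W=load('w1')
h,m=blob(W,(170,85,400,250),lambda i:(i[...,2]-i[...,0]>4)&(i.max(-1)<150)&(i.min(-1)>90))
q=cv2.approxPolyDP(h.astype(np.float32).reshape(-1,1,2),4,True)[:,0]; print(q.round(1).tolist())
for x in q: print((onz(W,*x,.072)*1000).round(1))
hs,_=blob(T,(75,205,168,285),lambda i:(i[...,2]-i[...,0]>4)&(i.max(-1)<125))
for x in cv2.boxPoints(cv2.minAreaRect(hs.astype(np.float32))): print((onz(T,*x,.072)*1000).round(1))
```

```text
[[198.10000610351562, 94.9000015258789], [387.6000061035156, 131.10000610351562], [358.1000061035156, 249.39999389648438], [179.60000610351562, 249.39999389648438]]
[379.5 335.6  72. ]
[407.5 490.5  72. ]
[511.7 472.3  72. ]
[512.2 311.3  72. ]
[409.  490.7  72. ]
[565.7 463.3  72. ]
[535.3 305.9  72. ]
[379.3 334.2  72. ]
```

Run:
```python
from m import *
W=load('w1');P=cloud(W)
for v in range(250,350,12): print(v,[(P[v,u]*1000).round(0).tolist() for u in (233,238,330)])
go(.4625,.4058,.09)
```

```text
250 [[513.0, 359.0, 72.0], [513.0, 364.0, 72.0], [512.0, 447.0, 73.0]]
262 [[450.0, 384.0, 246.0], [451.0, 386.0, 244.0], [450.0, 422.0, 246.0]]
274 [[449.0, 386.0, 258.0], [456.0, 386.0, 245.0], [450.0, 420.0, 257.0]]
286 [[453.0, 386.0, 259.0], [460.0, 386.0, 246.0], [453.0, 420.0, 260.0]]
298 [[457.0, 386.0, 261.0], [464.0, 386.0, 248.0], [457.0, 420.0, 261.0]]
310 [[462.0, 386.0, 261.0], [469.0, 386.0, 250.0], [461.0, 420.0, 262.0]]
322 [[465.0, 386.0, 264.0], [631.0, 352.0, 0.0], [466.0, 420.0, 263.0]]
334 [[469.0, 386.0, 264.0], [647.0, 352.0, 1.0], [470.0, 420.0, 263.0]]
346 [[663.0, 345.0, 1.0], [663.0, 352.0, 2.0], [663.0, 462.0, 0.0]]
shift cm [-0.11  0.26 11.98] spin to align 0.003 at [0.4615 0.4032 0.2098] tilt -1.0
```

```bash
python3 -m jog '[[-0.1,0.26,5,0],[-0.1,0.26,5,0],[-0.1,0.26,5,0],[-0.1,0.26,5,0],[-0.1,0.26,5,0],[-0.1,0.26,5,0],[-0.1,0.26,5,0],[-0.1,0.26,5,0],[-0.1,0.26,5,0]]' 0.85
python3 - <<'E'
from m import *
W=snap('wrist','w2');P=cloud(W)
for v in range(226,300,8): print(v,[(P[v,u]*1000).round(0).tolist() for u in (262,268,296,301)])
E
```

```text
t: 2.28
eef_pos: [0.4644, 0.4042, 0.1606]
tool_rot: [0.0, -0.0, 1.0, 0.0]
contact_force: [0.3, -0.3, 0.1]
gripper_width: 0.074
grasp_force: 0.0
226 [[478.0, 390.0, 71.0], [478.0, 394.0, 72.0], [477.0, 415.0, 72.0], [477.0, 418.0, 74.0]]
234 [[484.0, 389.0, 71.0], [484.0, 394.0, 72.0], [484.0, 415.0, 73.0], [484.0, 419.0, 73.0]]
242 [[490.0, 389.0, 73.0], [490.0, 394.0, 73.0], [490.0, 415.0, 73.0], [490.0, 419.0, 73.0]]
250 [[497.0, 389.0, 72.0], [497.0, 394.0, 72.0], [496.0, 415.0, 73.0], [497.0, 419.0, 72.0]]
258 [[453.0, 396.0, 193.0], [453.0, 399.0, 193.0], [453.0, 410.0, 193.0], [453.0, 412.0, 193.0]]
266 [[453.0, 397.0, 201.0], [453.0, 399.0, 201.0], [453.0, 409.0, 201.0], [453.0, 411.0, 201.0]]
274 [[453.0, 397.0, 208.0], [453.0, 399.0, 208.0], [452.0, 409.0, 208.0], [453.0, 411.0, 208.0]]
282 [[453.0, 397.0, 214.0], [453.0, 399.0, 214.0], [454.0, 409.0, 212.0], [453.0, 411.0, 214.0]]
290 [[453.0, 398.0, 219.0], [453.0, 400.0, 219.0], [453.0, 409.0, 219.0], [452.0, 410.0, 221.0]]
298 [[452.0, 398.0, 227.0], [456.0, 400.0, 220.0], [455.0, 409.0, 221.0], [452.0, 410.0, 227.0]]
```

View pics/w2.png

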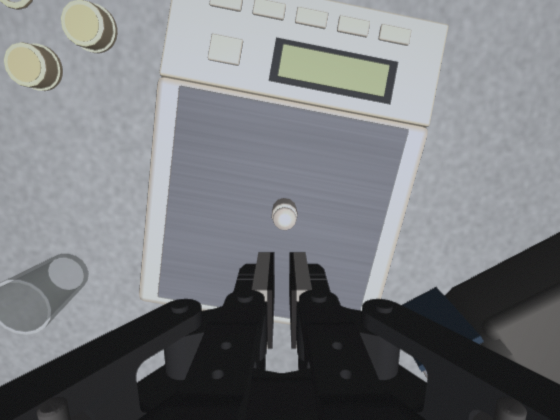

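```bash
python3 -c "
from h import *
go(.4625,.4058,.076)"
python3 -m jog '[[0.1,0.15,2,0],[0.1,0.15,4,0],[0.1,0.15,6,0],[0.1,0.15,7.5,0],[0.1,0.15,8.4,0],[0.1,0.15,8.4,0],[0.1,0.15,8.4,0],[0.1,0.15,8.4,0]]' 0.2
python3 - <<'E'
from m import *
W=snap('wrist','w3');S=snap('side','s3');go(.4625,.4058,.076)
a=cv2.resize(W['pixels'][140:350,140:420],(560,420));b=cv2.resize(S['pixels'][110:190,100:200],(240,192))
a[:192,:240]=b;cv2.imwrite('pics/c3.png',a[:,:,::-1])
E
```

```text
shift cm [0.19 0.16 8.44] spin to align 0.0 at [0.4644 0.4041 0.1604] tilt -1.0
t: 3.0
eef_pos: [0.4639, 0.4062, 0.077]
tool_rot: [0.001, -0.0, 1.0, 0.001]
contact_force: [-0.2, 0.2, 0.2]
gripper_width: 0.401
grasp_force: 0.0
shift cm [ 0.14 -0.04  0.12] spin to align 0.0 at [0.4639 0.4062 0.0772] tilt -1.0
```

View pics/c3.png

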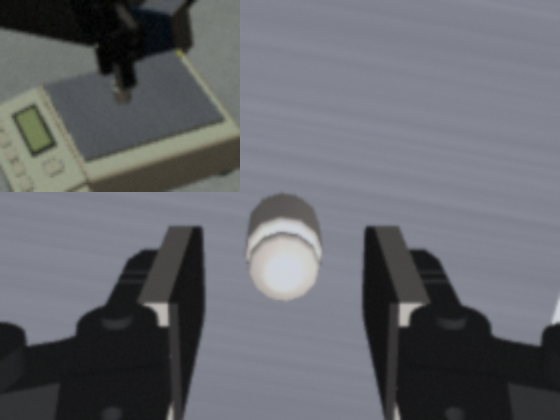

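Run:
```python
from m import *
W=load('w3')
for u,v in((232,254),(327,254),(281,238),(281,275)):
    o,d=ray(W,u,v); print([(o+d*(x-o[0])/d[0]).round(4).tolist() for x in (.453,.4625)])
P=cloud(W); print([(P[v,u]*1000).round(0).tolist() for u,v in ((230,256),(230,262),(332,258),(230,275),(281,275),(281,250))])
```

```text
[[0.453, 0.3854, 0.1032], [0.4625, 0.3819, 0.0796]]
[[0.453, 0.4247, 0.1032], [0.4625, 0.4279, 0.0796]]
[[0.453, 0.4057, 0.0833], [0.4625, 0.4056, 0.0564]]
[[0.453, 0.4057, 0.1233], [0.4625, 0.4057, 0.1031]]
[[452.0, 385.0, 107.0], [452.0, 386.0, 114.0], [452.0, 426.0, 109.0], [452.0, 388.0, 124.0], [463.0, 406.0, 103.0], [456.0, 406.0, 91.0]]
```

```bash
python3 -m jog '[[0.1,0,0,0],[0.1,0,0,0],[0.1,0,0,0],[0.1,0,0,0],[0.1,0,0,0],[0.1,0,0,0],[0.1,0,0,0],[0.1,0,0,0],[0.1,0,0,0]]' 1 35
python3 - <<'E'
from m import *
W=snap('wrist','w4')
a=cv2.resize(W['pixels'][180:320,180:390],(630,420));cv2.imwrite('pics/c4.png',a[:,:,::-1])
E
```

```text
t: 3.85
eef_pos: [0.4625, 0.4061, 0.0766]
tool_rot: [0.0, -0.0, 1.0, 0.001]
contact_force: [-0.9, 0.2, 6.1]
gripper_width: 0.119
grasp_force: 32.3
```

View pics/c4.png

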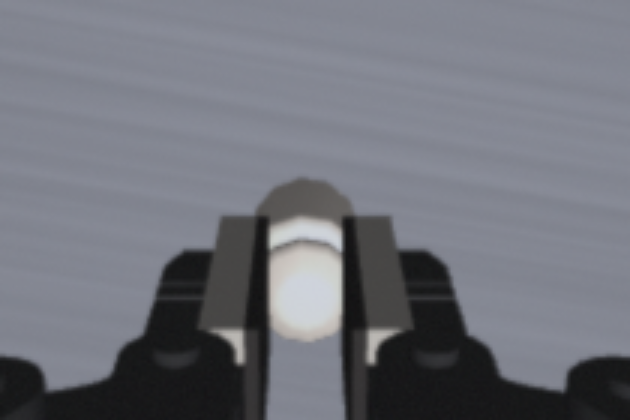

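```bash
python3 -m jog '[[0,0,0,0],[0,0,0,0],[0,0,0,0],[0,0,0.2,0],[0,0,0.4,0],[0,0,0.6,0],[0,0,0.7,0],[0,0,0.7,0]]' 0.2 && python3 -m jog '[[0,0,0,0],[0,0,0,0],[0,0,0,0],[0,0,0,0],[0,0,0,0],[0,0,0,0],[0,0,0,0],[0,0,0,0]]' 1 35
python3 - <<'E'
from m import *
W=snap('wrist','w5')
a=cv2.resize(W['pixels'][180:320,180:390],(630,420));cv2.imwrite('pics/c5.png',a[:,:,::-1])
E
```

```text
t: 4.57
eef_pos: [0.4619, 0.4053, 0.0684]
tool_rot: [-0.0, -0.0, 1.0, -0.0]
contact_force: [0.5, 0.0, -0.4]
gripper_width: 0.402
grasp_force: 0.0
t: 5.23
eef_pos: [0.4623, 0.4056, 0.069]
tool_rot: [0.0, -0.0, 1.0, 0.0]
contact_force: [-0.6, 0.6, 1.7]
gripper_width: 0.147
grasp_force: 32.2
```

View pics/c5.png

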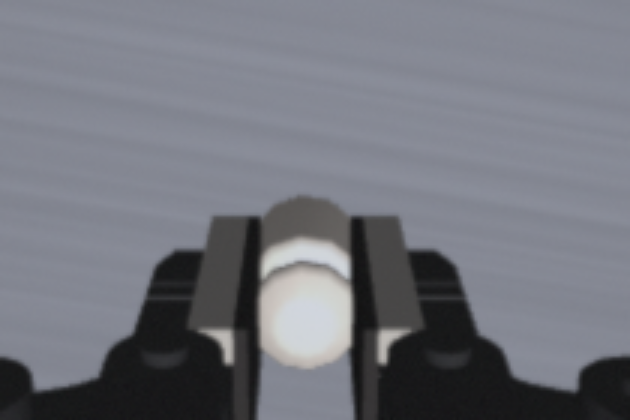

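```bash
python3 -m jog '[[0,0,-0.5,0],[0,0,-2,0],[0,0,-4.5,0],[0,0,-7.5,0],[-0.2,-1.5,-10,0],[-0.5,-4.5,-11.5,0],[-0.8,-8,-12,0],[-1.1,-11.5,-12,0],[-1.4,-15,-12,0],[-1.7,-18.5,-12,0],[-2,-22,-12,0],[-2.3,-25.5,-12,0],[-2.6,-29,-12,0],[-2.9,-32.5,-12,0],[-3.2,-36,-12,0],[-3.5,-39.5,-12,0],[-3.8,-42.5,-12,0],[-4,-44.5,-12,0],[-4.2,-45.5,-12,0],[-4.2,-45.5,-12,0]]' && python3 -m jog '[[-0.1,-1,0,0],[-0.2,-3,0,0],[-0.4,-6,0,0],[-0.6,-9,0,0],[-0.9,-12,0,0],[-1.1,-14,0,0],[-1.2,-15,0,0],[-1.2,-15,0,0],[-1.2,-15,0,0],[-1.2,-15,0,0]]'
python3 - <<'E'
from m import *
c=snap('wrist','w6');go(.5163,-.198,.1)
E
```

```text
t: 6.95
eef_pos: [0.5043, -0.0517, 0.1891]
tool_rot: [0.0, 0.002, 1.0, -0.0]
contact_force: [-0.4, 0.7, -0.0]
gripper_width: 0.143
grasp_force: 32.1
t: 7.78
eef_pos: [0.5166, -0.1969, 0.1886]
tool_rot: [-0.0, -0.002, 1.0, 0.001]
contact_force: [-0.5, 0.2, -0.4]
gripper_width: 0.145
grasp_force: 32.1
shift cm [ 0.02 -0.11  8.87] spin to align 0.003 at [ 0.5166 -0.197   0.1887] tilt -1.0
```

View pics/w6.png

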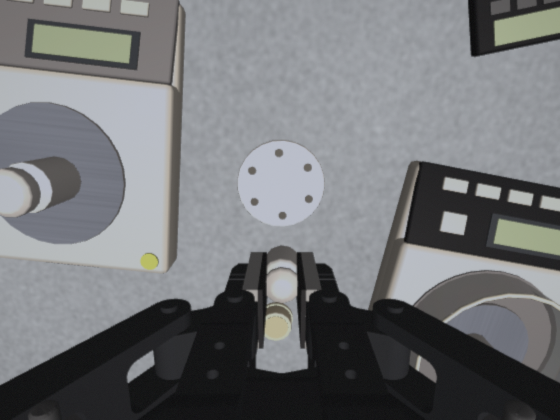

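Run:
```python
from m import *
W=load('w6')
h,m=blob(W,(225,130,335,235),lambda i:(i.min(-1)>165)&(i[...,2]-i[...,0]>3)); print(cen(h),circ(W,h,.009),np.ptp(h,axis=0))
g,_=blob(T,(345,205,388,248),lambda i:i.min(-1)>150); s,_=blob(S,(295,275,345,318),lambda i:i.min(-1)>125)
print('T',cen(g),circ(T,g,.009)); print(tri(W,cen(h),T,cen(g)),tri(W,cen(h),S,cen(s)))
P=cloud(W);print('plate z',np.median(P[170:200,265:300,2]),'bench',np.median(P[100:120,240:320,2]))
```

```text
[280.42184794 183.35160331] (array([ 515.9, -198. ]), array([84.7, 85.1])) [86.   85.25]
T [366.07051505 226.24493396] (array([ 516.8, -197.5]), array([80.8, 81.4]))
(array([ 0.51627541, -0.19839861,  0.0021643 ]), np.float64(0.0010855044180861537)) (array([ 0.51512432, -0.19838893,  0.00851927]), np.float64(0.00113860268253008))
plate z 0.009646399618423201 bench 0.0006517063461328465
```

```bash
python3 -m jog '[[0,-0.1,1,0],[0,-0.1,3,0],[0,-0.1,6,0],[0,-0.1,9,0],[0,-0.1,12,0],[0,-0.1,14.5,0],[0,-0.1,16.3,0],[0,-0.1,17.2,0],[0,-0.1,17.7,0],[0,-0.1,18,0],[0,-0.1,18.1,0],[0,-0.1,18.2,0],[0,-0.1,18.2,0],[0,-0.1,18.2,0]]'
```

```text
t: 9.0
eef_pos: [0.5169, -0.2006, 0.0077]
tool_rot: [0.001, -0.0, 1.0, -0.0]
contact_force: [0.7, 0.3, 0.4]
gripper_width: 0.148
grasp_force: 32.1
```

```bash
python3 -m jog '[[0,0,0.05,0],[0,0,0.1,0],[0,0,0.15,0],[0,0,0.15,0],[0,0,0.15,0]]'; python3 -m jog '[[0,0,0.05,0],[0,0,0.1,0],[0,0,0.1,0],[0,0,0.1,0]]'
```

```text
t: 9.42
eef_pos: [0.5167, -0.2005, 0.006]
tool_rot: [0.0, -0.0, 1.0, 0.0]
contact_force: [-0.9, 0.9, 4.5]
gripper_width: 0.148
grasp_force: 33.3
t: 9.75
eef_pos: [0.517, -0.2006, 0.0058]
tool_rot: [0.001, 0.0, 1.0, 0.0]
contact_force: [-2.3, 2.4, 14.2]
gripper_width: 0.147
grasp_force: 35.3
```

```bash
python3 -m jog '[[0,0,-0.08,0],[0,0,-0.08,0],[0,0,-0.08,0],[0,0,-0.08,0],[0,0,-0.08,0],[0,0,-0.5,0],[0,0,-1.5,0],[0,0,-3.5,0],[0,0,-6.5,0],[0,0,-10,0],[0,0,-14,0],[0,0,-17,0],[0,0,-18,0],[0,0,-18,0]]' 0.5
python3 - <<'E'
from m import *
snap('wrist','w7');S=snap('side','s7')
a=cv2.resize(S['pixels'][250:390,270:480],(420,280));b=cv2.resize(load('w7')['pixels'][130:240,220:340],(305,280))
cv2.imwrite('pics/c7.png',np.hstack([a,b])[:,:,::-1]);go(.5028,-.380,.19)
W=load('w7');h,m=blob(W,(250,150,310,220),lambda i:(i[...,0]>190)&(i.min(-1)>180));print(cen(h),onz(W,*cen(h),.038))
E
```

```text
t: 10.92
eef_pos: [0.5183, -0.2012, 0.1883]
tool_rot: [0.003, 0.0, 1.0, -0.001]
contact_force: [-0.4, -0.0, -0.4]
gripper_width: 0.248
grasp_force: 0.0
shift cm [  1.32 -17.98  -0.58] spin to align 0.0 at [ 0.5159 -0.2002  0.1842] tilt -1.0Traceback (most recent call last):
  File "<stdin>", line 5, in <module>
  File "m.py", line 6, in blob
    cs=cv2.findContours(m,cv2.RETR_EXTERNAL,cv2.CHAIN_APPROX_NONE)[0]; k=max(cs,key=cv2.contourArea)
                                                                         ~~~^^^^^^^^^^^^^^^^^^^^^^^^
ValueError: max() iterable argument is empty
```

View pics/c7.png

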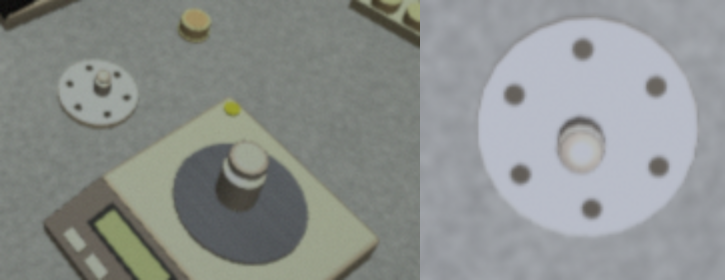

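```bash
python3 -m jog '[[0.1,-1,-1,0],[0.2,-3,-2,0],[0.4,-6,-2.5,0],[0.6,-9,-2.5,0],[0.8,-12,-2.5,0],[1,-15,-2.5,0],[1.2,-17,-2.5,0],[1.3,-18,-2.5,0],[1.3,-18,-2.5,0],[1.3,-18,-2.5,0],[1.3,-18,-2.5,0]]' -0.35
cat > m8.py <<'E'
from m import *
W=snap('wrist','w8');go(.5028,-.380,.08)
print(W['pixels'][150:300:10,281].tolist())
E
python3 m8.py
```

```text
t: 11.93
eef_pos: [0.5037, -0.3785, 0.2088]
tool_rot: [-0.0, -0.001, 1.0, 0.001]
contact_force: [0.1, 0.7, 0.2]
gripper_width: 0.675
grasp_force: 0.0
shift cm [ 0.11 -0.18 12.9 ] spin to align 0.003 at [ 0.504  -0.3783  0.209 ] tilt -1.0
[[105, 108, 117], [107, 109, 119], [81, 80, 81], [166, 169, 180], [167, 171, 179], [167, 171, 181], [167, 171, 181], [168, 171, 181], [105, 108, 116], [105, 108, 117], [164, 167, 171], [167, 171, 173], [107, 107, 107], [135, 137, 142], [139, 142, 146]]
```

View pics/w8.png

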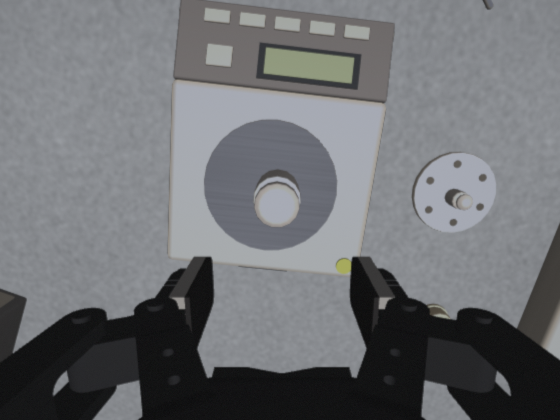

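Run:
```python
from m import *
W=load('w8')
h,m=blob(W,(195,110,348,256),lambda i:(i[...,2]-i[...,0]>4)&(i.max(-1)<140)); k,_=blob(W,(245,170,310,235),lambda i:i.min(-1)>155)
print(cen(h),circ(W,h,.058),'knob',cen(k),circ(W,k,.12))
g,_=blob(T,(418,200,482,265),lambda i:(i[...,2]-i[...,0]>4)&(i.max(-1)<125)); s,_=blob(S,(350,315,430,390),lambda i:(i[...,2]-i[...,0]>2)&(i.max(-1)<110))
print(tri(W,cen(h),T,cen(g)),tri(W,cen(h),S,cen(s)),tri(W,cen(k),T,(458.6,231.1)))
P=cloud(W);print(np.median(P[140:160,240:300,2]),np.median(P[198:210,270:285,2]))
```

```text
[270.06071711 184.25854642] (array([ 500. , -388.8]), array([119.1, 119.3])) knob [277.55604957 204.45576389] (array([ 500.6, -381.5]), array([29. , 29.7]))
(array([ 0.50006254, -0.38965912,  0.04871382]), np.float64(0.0025153888712421144)) (array([ 0.49852416, -0.38994339,  0.05450522]), np.float64(0.0024973844005382463)) (array([ 0.5018569 , -0.38196559,  0.11706614]), np.float64(0.001679810135813349))
0.058600787980243485 0.12059364933872499
```

```bash
python3 -m jog '[[0.3,-0.3,1,0],[0.3,-0.3,3,0],[0.3,-0.3,6,0],[0.3,-0.3,9,0],[0.3,-0.3,12,0],[0.3,-0.3,14,0],[0.3,-0.3,15,0],[0.3,-0.3,15,0],[0.3,-0.3,15,0]]' && python3 -m jog '[[0,0,0,0],[0,0,0,0],[0,0,0,0],[0,0,0,0],[0,0,0,0],[0,0,0,0],[0,0,0,0],[0,0,0,0],[0,0,0,0]]' 1 60
```

```text
t: 12.73
eef_pos: [0.5005, -0.3832, 0.0595]
tool_rot: [-0.0, -0.0, 1.0, 0.0]
contact_force: [0.4, 0.3, 0.4]
gripper_width: 0.674
grasp_force: 0.0
t: 13.48
eef_pos: [0.5015, -0.3835, 0.0616]
tool_rot: [0.001, -0.0, 1.0, -0.0]
contact_force: [-0.9, 2.0, 5.2]
gripper_width: 0.415
grasp_force: 59.4
```

```bash
python3 -m jog '[[0,0,-0.5,0],[0,0,-2,0],[0,0,-4.5,0],[0,0,-7.5,0],[0,1,-10,0],[0.1,3,-12,0],[0.2,6,-13,0],[0.3,9,-13,0],[0.4,12,-13,0],[0.5,15.5,-13,0],[0.6,19,-13,0],[0.8,22.5,-13,0],[0.9,26,-13,0],[1,29.5,-13,0],[1.1,33,-13,0],[1.3,36,-13,0],[1.4,38.5,-13,0],[1.4,40,-13,0],[1.4,40,-13,0]]' && python3 -m jog '[[0,1,0,0],[0.1,3,0,0],[0.2,6,0,0],[0.3,9,0,0],[0.4,12.5,0,0],[0.6,16,0,0],[0.7,19.5,0,0],[0.8,23,0,0],[0.9,26.5,0,0],[1.1,30,0,0],[1.2,33,0,0],[1.3,35.5,0,0],[1.4,37.2,0,0],[1.5,38,0,0],[1.5,38,0,0],[1.5,38,0,0],[1.5,38,0,0]]'
python3 - <<'E'
from m import *
snap('wrist','w9');go(.4724,.3984,.08)
E
```

```text
t: 15.07
eef_pos: [0.4859, 0.0208, 0.1898]
tool_rot: [0.0, -0.003, 1.0, 0.001]
contact_force: [1.0, 0.7, -4.1]
gripper_width: 0.417
grasp_force: 60.9
t: 16.48
eef_pos: [0.4721, 0.3939, 0.1893]
tool_rot: [0.0, 0.001, 1.0, -0.001]
contact_force: [0.4, -0.8, -5.1]
gripper_width: 0.415
grasp_force: 61.0
shift cm [-0.03  0.45 10.94] spin to align -0.003 at [0.4721 0.3941 0.1894] tilt -1.0
```

View pics/w9.png

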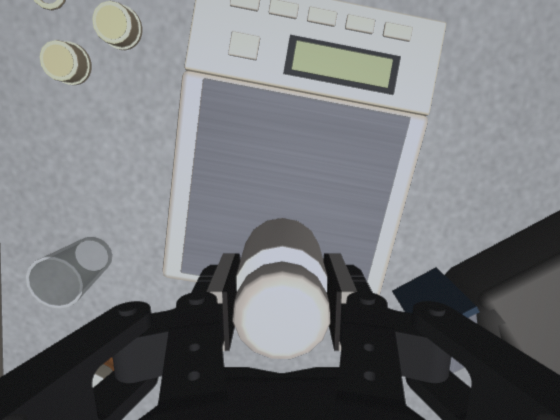

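```bash
python3 -m jog '[[0,0.45,1,0],[0,0.45,3,0],[0,0.45,6,0],[0,0.45,8.5,0],[0,0.45,10,0],[0,0.45,10.7,0],[0,0.45,11,0],[0,0.45,11.2,0],[0,0.45,11.2,0],[0,0.45,11.2,0]]' && python3 -m jog '[[0,0,0.05,0],[0,0,0.1,0],[0,0,0.15,0],[0,0,0.15,0],[0,0,0.15,0]]'
```

```text
t: 17.37
eef_pos: [0.4719, 0.4017, 0.0786]
tool_rot: [0.001, 0.0, 1.0, 0.001]
contact_force: [0.1, 0.5, -4.7]
gripper_width: 0.414
grasp_force: 61.0
t: 17.78
eef_pos: [0.4712, 0.4011, 0.076]
tool_rot: [0.0, -0.0, 1.0, 0.0]
contact_force: [-0.1, -0.2, -4.5]
gripper_width: 0.412
grasp_force: 61.0
```

```bash
python3 -m jog '[[0,-0.15,0.05,0],[0,-0.2,0.1,0],[0,-0.2,0.1,0],[0,-0.2,0.1,0]]'; python3 -m jog '[[0,0,0.05,0],[0,0,0.1,0],[0,0,0.1,0],[0,0,0.1,0]]'
```

```text
t: 18.12
eef_pos: [0.4713, 0.4002, 0.0757]
tool_rot: [0.0, -0.0, 1.0, 0.001]
contact_force: [-2.6, 2.5, 1.2]
gripper_width: 0.413
grasp_force: 61.6
t: 18.45
eef_pos: [0.4713, 0.4002, 0.0756]
tool_rot: [0.0, -0.0, 1.0, 0.001]
contact_force: [-4.9, 0.6, 9.7]
gripper_width: 0.415
grasp_force: 62.5
```

```bash
python3 -m jog '[[0,0,-0.07,0],[0,0,-0.07,0],[0,0,-0.07,0],[0,0,-0.07,0],[0,0,-0.07,0],[0,0,-0.07,0],[0,0,-0.5,0],[0,0,-2,0],[0,0,-5,0],[0,0,-8,0],[0,0,-11,0],[0,0,-13,0],[0,0,-13.5,0],[0,0,-13.5,0],[0,0,-13.5,0]]' -0.3
python3 - <<'E'
from m import *
W=snap('wrist','w10');k,_=blob(W,(240,170,325,250),lambda i:i.min(-1)>165);print('knob',cen(k),circ(W,k,.134),np.ptp(k,axis=0));go(.6555,-.019,.21)
T2=snap('top','t10');S2=snap('side','s10')
E
```

```text
t: 19.7
eef_pos: [0.4708, 0.3987, 0.2081]
tool_rot: [-0.0, -0.0, 1.0, -0.0]
contact_force: [-0.8, -0.3, -0.8]
gripper_width: 0.648
grasp_force: 0.0
knob [284.38408517 213.08654532] (array([470.2, 400.4]), array([30.4, 30.8])) [44.   42.25]
shift cm [-18.49 -41.75  -0.22] spin to align 0.0 at [0.4704 0.3984 0.2074] tilt -1.0
```

```bash
python3 -m jog '[[-0.5,-1,0,0],[-1.5,-3,0,0],[-3,-6,0,0],[-4.5,-9,0,0],[-6,-12.5,0,0],[-7.5,-16,0,0],[-9,-19.5,0,0],[-10.5,-23,0,0],[-12,-26.5,0,0],[-13.5,-30,0,0],[-15,-33.5,0,0],[-16.5,-37,0,0],[-17.5,-39.5,0,0],[-18.2,-41.2,0,0],[-18.5,-41.8,0,0],[-18.5,-41.8,0,0],[-18.5,-41.8,0,0],[-18.5,-41.8,0,0]]' 0.1
python3 - <<'E'
from m import *
W=snap('wrist','w11');go(.6555,-.019,.068)
k,_=blob(W,(250,175,320,240),lambda i:i.min(-1)>165);print('knob',cen(k),circ(W,k,.109),np.ptp(k,axis=0))
h,_=blob(W,(215,120,360,250),lambda i:(i[...,2]-i[...,0]>4)&(i.max(-1)<150));print('pan',cen(h),circ(W,h,.064))
print(tri(W,cen(k),T,(294.8,166.1)))
P=cloud(W);u,v=cen(k).astype(int);print(np.median(P[v-4:v+4,u-4:u+4,2]))
E
```

```text
t: 21.35
eef_pos: [0.6557, -0.0166, 0.2085]
tool_rot: [-0.0, -0.001, 1.0, 0.001]
contact_force: [-0.3, 0.3, 0.0]
gripper_width: 0.45
grasp_force: 0.0
shift cm [ 0.02 -0.26 14.07] spin to align 0.003 at [ 0.6558 -0.0165  0.2087] tilt -1.0
knob [277.08471258 201.79945769] (array([653.1, -20.2]), array([25.1, 26.7])) [32.75 33.75]
pan [287.31688088 195.02128351] (array([659.2, -11.6]), array([88.9, 89.1]))
(array([ 0.66059767, -0.01989957,  0.07699145]), np.float64(0.0012029066056883685))
0.1096436986434583
```

View pics/w11.png

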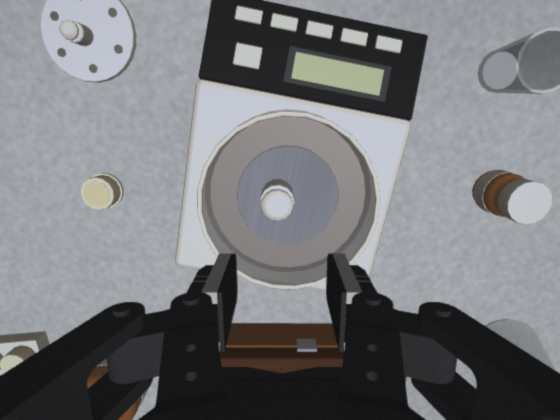

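```bash
python3 -m jog '[[0.2,-0.33,1,0],[0.2,-0.33,3,0],[0.2,-0.33,6,0],[0.2,-0.33,9,0],[0.2,-0.33,12,0],[0.2,-0.33,13.8,0],[0.2,-0.33,14.6,0],[0.2,-0.33,14.6,0],[0.2,-0.33,14.6,0]]' && python3 -m jog '[[0,0,0,0],[0,0,0,0],[0,0,0,0],[0,0,0,0],[0,0,0,0],[0,0,0,0],[0,0,0,0],[0,0,0,0],[0,0,0,0]]' 1 50
```

```text
t: 22.15
eef_pos: [0.6544, -0.0219, 0.0632]
tool_rot: [0.0, -0.0, 1.0, 0.0]
contact_force: [0.9, -0.2, 1.6]
gripper_width: 0.449
grasp_force: 0.0
t: 22.9
eef_pos: [0.6556, -0.0218, 0.0648]
tool_rot: [0.002, -0.0, 1.0, 0.0]
contact_force: [-1.6, 0.7, 7.4]
gripper_width: 0.297
grasp_force: 49.5
```

```bash
python3 -m jog '[[0,0,-0.5,0],[0,0,-2,0],[0,0,-4.5,0],[0,0,-7.5,0],[0,0,-10.5,0],[0.5,-1.2,-12.5,0],[1.3,-3,-13,0],[2.5,-6,-13,0],[4,-9.4,-13,0],[5.4,-12.8,-13,0],[6.8,-16.2,-13,0],[8.3,-19.6,-13,0],[9.7,-23,-13,0],[11.2,-26.4,-13,0],[12.6,-29.8,-13,0],[13.9,-32.8,-13,0],[14.8,-35,-13,0],[15.3,-36.2,-13,0],[15.5,-36.7,-13,0],[15.5,-36.7,-13,0]]'
python3 - <<'E'
from m import *
snap('wrist','w12');go(.500,-.3886,.066)
W=load('w12');k,_=blob(W,(235,240,330,330),lambda i:i.min(-1)>165);print(cen(k),np.ptp(k,axis=0))
E
```

```text
t: 24.57
eef_pos: [0.4988, -0.3897, 0.1928]
tool_rot: [-0.0, 0.001, 1.0, 0.0]
contact_force: [-0.5, -0.6, -2.5]
gripper_width: 0.292
grasp_force: 49.4
shift cm [-1.000e-02 -7.000e-02  1.267e+01] spin to align 0.001 at [ 0.4999 -0.3881  0.1927] tilt -1.0
[283.15478513 298.21920581] [53.75 50.75]
```

```bash
python3 -m jog '[[0,0,1,0],[0,0,3,0],[0,0,6,0],[0,0,9,0],[0,0,11.3,0],[0,0,12.3,0],[0,0,12.8,0],[0,0,13,0],[0,0,13.1,0],[0,0,13.1,0],[0,0,13.1,0]]' && python3 -m jog '[[0,0,0.05,0],[0,0,0.1,0],[0,0,0.15,0],[0,0,0.15,0],[0,0,0.15,0]]'
```

```text
t: 25.53
eef_pos: [0.5002, -0.3898, 0.0633]
tool_rot: [0.001, -0.0, 1.0, -0.001]
contact_force: [0.2, 0.4, -1.8]
gripper_width: 0.295
grasp_force: 49.4
t: 25.95
eef_pos: [0.4993, -0.3892, 0.0604]
tool_rot: [-0.0, -0.0, 1.0, 0.0]
contact_force: [-0.1, -0.9, -2.0]
gripper_width: 0.291
grasp_force: 49.4
```

```bash
python3 -m jog '[[0,0,0.05,0],[0,0,0.1,0],[0,0,0.1,0],[0,0,0.1,0]]'
```

```text
t: 26.28
eef_pos: [0.4993, -0.3892, 0.0593]
tool_rot: [-0.0, -0.0, 1.0, 0.0]
contact_force: [0.2, -0.2, -2.4]
gripper_width: 0.292
grasp_force: 49.4
```

```bash
python3 -m jog '[[0,0,0.05,0],[0,0,0.1,0],[0,0,0.1,0],[0,0,0.1,0]]'; python3 -m jog '[[0,0,0.03,0],[0,0,0.05,0],[0,0,0.05,0],[0,0,0.05,0]]'
```

```text
t: 26.62
eef_pos: [0.4995, -0.3893, 0.0588]
tool_rot: [0.0, -0.0, 1.0, -0.0]
contact_force: [-1.6, 1.9, 3.3]
gripper_width: 0.29
grasp_force: 50.0
t: 26.95
eef_pos: [0.4996, -0.3893, 0.0587]
tool_rot: [0.0, -0.0, 1.0, -0.0]
contact_force: [-2.3, 2.6, 7.5]
gripper_width: 0.289
grasp_force: 50.4
```

```bash
python3 -m jog '[[0,0,-0.05,0],[0,0,-0.05,0],[0,0,-0.05,0],[0,0,-0.05,0],[0,0,-0.05,0],[0,0,-0.05,0],[0,0,-0.5,0],[0,0,-2,0],[0,0,-5,0],[0,0,-8,0],[0,0,-11,0],[0,0,-13,0],[0,0,-13.5,0],[0,0,-13.5,0],[0,0,-13.5,0]]' 0
python3 - <<'E'
from m import *
W=snap('wrist','w13');k,_=blob(W,(250,170,315,240),lambda i:i.min(-1)>155);print('knob',cen(k),circ(W,k,.103),np.ptp(k,axis=0));go(.5170,-.2005,.19)
E
python3 -m jog '[[-0.1,1,0,0],[-0.3,3,0,0],[-0.5,6,0,0],[-0.9,9.5,0,0],[-1.2,13,0,0],[-1.5,16,0,0],[-1.7,18,0,0],[-1.75,18.9,0,0],[-1.75,18.9,0,0],[-1.75,18.9,0,0],[-1.75,18.9,0,0],[-1.75,18.9,0,0]]' 0.2
python3 - <<'E'
from m import *
W=snap('wrist','w14');k,_=blob(W,(265,160,305,210),lambda i:(i.min(-1)>165)&(i[...,2]-i[...,0]<0));print('knob',cen(k),np.ptp(k,axis=0))
print(W['pixels'][165:215:4,284].tolist());go(.517,-.2005,.006)
a=cv2.resize(W['pixels'][110:270,180:380],(800,600));cv2.imwrite('pics/c14.png',a[:,:,::-1])
E
```

```text
t: 28.2
eef_pos: [0.499, -0.3888, 0.1922]
tool_rot: [-0.0, -0.0, 1.0, 0.0]
contact_force: [0.0, 0.6, -0.5]
gripper_width: 0.501
grasp_force: 0.0
knob [283.09713079 208.56035142] (array([ 498.9, -387.9]), array([20.9, 21.5])) [28.25 28.  ]
shift cm [-1.84 18.8   0.16] spin to align 0.0 at [ 0.4986 -0.3885  0.1914] tilt -1.0
t: 29.25
eef_pos: [0.5163, -0.2022, 0.1927]
tool_rot: [-0.0, 0.001, 1.0, -0.0]
contact_force: [0.5, -0.1, -0.2]
gripper_width: 0.403
grasp_force: 0.0
knob [285.38089909 190.95418299] [12.75 12.  ]
[[182, 186, 197], [182, 186, 197], [182, 186, 198], [180, 184, 195], [110, 107, 106], [171, 167, 163], [182, 186, 196], [182, 186, 197], [180, 182, 182], [171, 174, 183], [182, 186, 197], [182, 185, 197], [148, 149, 156]]
shift cm [-0.07  0.16 18.68] spin to align -0.003 at [ 0.5163 -0.202   0.1928] tilt -1.0
```

View pics/c14.png

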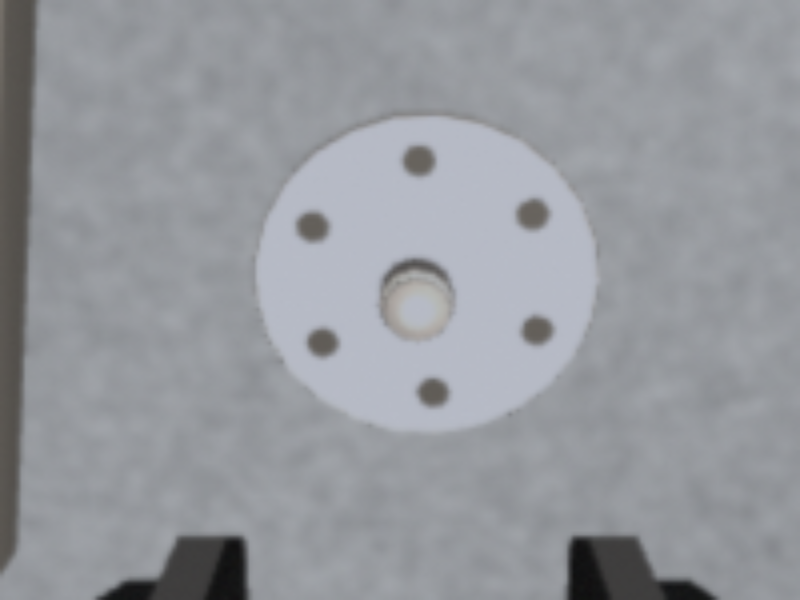

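```bash
python3 -m jog '[[0,0.18,1,0],[0,0.18,3,0],[0,0.18,6,0],[0,0.18,9.5,0],[0,0.18,13,0],[0,0.18,15.8,0],[0,0.18,17.5,0],[0,0.18,18.3,0],[0,0.18,18.6,0],[0,0.18,18.6,0],[0,0.18,18.6,0]]' && python3 -m jog '[[0,0,0,0],[0,0,0,0],[0,0,0,0],[0,0,0,0],[0,0,0,0],[0,0,0,0],[0,0,0,0],[0,0,0,0]]' 1 35; python3 -c "
from h import *
go(.6595,-.0113,.19)"
```

```text
t: 30.22
eef_pos: [0.5176, -0.1989, 0.0078]
tool_rot: [0.001, 0.0, 1.0, -0.0]
contact_force: [0.3, -0.4, 0.3]
gripper_width: 0.402
grasp_force: 0.0
t: 30.88
eef_pos: [0.5179, -0.1989, 0.008]
tool_rot: [0.001, -0.0, 1.0, -0.0]
contact_force: [-0.4, -0.2, 7.4]
gripper_width: 0.144
grasp_force: 34.2
shift cm [-14.2   18.74 -18.17] spin to align 0.0 at [ 0.5179 -0.1989  0.008 ] tilt -1.0
```

```bash
python3 -m jog '[[0,0,-0.5,0],[0,0,-2,0],[0,0,-5,0],[0,0,-8.5,0],[0,0,-12,0],[0,0,-15,0],[-0.8,1,-17,0],[-2,2.7,-18,0],[-3.8,5,-18.2,0],[-5.8,7.6,-18.2,0],[-7.8,10.2,-18.2,0],[-9.8,12.9,-18.2,0],[-11.6,15.3,-18.2,0],[-13,17.2,-18.2,0],[-13.9,18.4,-18.2,0],[-14.2,18.75,-18.2,0],[-14.2,18.75,-18.2,0],[-14.2,18.75,-18.2,0],[-14.2,18.75,-18.2,0]]' && python3 -c "
from h import *
snap('wrist','w15');go(.6595,-.0113,.063)"
```

```text
t: 32.47
eef_pos: [0.6579, -0.0134, 0.189]
tool_rot: [-0.0, 0.001, 1.0, -0.001]
contact_force: [-0.1, -0.7, -0.7]
gripper_width: 0.144
grasp_force: 34.2
shift cm [-0.16  0.21 12.61] spin to align -0.003 at [ 0.658  -0.0132  0.1891] tilt -1.0
```

```bash
python3 -m jog '[[-0.1,0.2,1,0],[-0.1,0.2,3,0],[-0.1,0.2,6,0],[-0.1,0.2,9,0],[-0.1,0.2,11,0],[-0.1,0.2,11.8,0],[-0.1,0.2,12.2,0],[-0.1,0.2,12.3,0],[-0.1,0.2,12.3,0],[-0.1,0.2,12.3,0]]' && python3 -m jog '[[0,0,0.05,0],[0,0,0.1,0],[0,0,0.15,0],[0,0,0.15,0],[0,0,0.15,0]]'; python3 -m jog '[[0,0,0.05,0],[0,0,0.1,0],[0,0,0.1,0],[0,0,0.1,0]]'
```

```text
t: 33.35
eef_pos: [0.6609, -0.009, 0.0674]
tool_rot: [0.001, 0.0, 1.0, 0.0]
contact_force: [0.4, -0.2, -1.1]
gripper_width: 0.141
grasp_force: 34.2
t: 33.77
eef_pos: [0.6598, -0.0088, 0.0645]
tool_rot: [0.0, -0.0, 1.0, 0.0]
contact_force: [-0.4, -0.1, -0.2]
gripper_width: 0.141
grasp_force: 34.2
t: 34.1
eef_pos: [0.6598, -0.0089, 0.0634]
tool_rot: [0.0, -0.0, 1.0, 0.0]
contact_force: [0.7, -0.5, -0.0]
gripper_width: 0.143
grasp_force: 34.2
```

```bash
python3 -m jog '[[0,-0.1,0.05,0],[0,-0.15,0.1,0],[0,-0.15,0.1,0],[0,-0.15,0.1,0]]'; python3 -m jog '[[0,0,0.05,0],[0,0,0.1,0],[0,0,0.1,0],[0,0,0.1,0]]'
```

```text
t: 34.43
eef_pos: [0.6603, -0.0096, 0.0631]
tool_rot: [0.001, -0.0, 1.0, 0.001]
contact_force: [-0.5, 1.8, 5.1]
gripper_width: 0.137
grasp_force: 34.7
t: 34.77
eef_pos: [0.6608, -0.0096, 0.063]
tool_rot: [0.001, -0.0, 1.0, 0.001]
contact_force: [-1.3, 2.5, 10.4]
gripper_width: 0.14
grasp_force: 35.1
```

Contact on the pan; back off slightly, release, rise and check.

```bash
python3 -m jog '[[0,0,-0.07,0],[0,0,-0.07,0],[0,0,-0.07,0],[0,0,-0.07,0],[0,0,-0.07,0],[0,0,-0.5,0],[0,0,-2,0],[0,0,-5,0],[0,0,-8,0],[0,0,-11,0],[0,0,-13,0],[0,0,-13.5,0],[0,0,-13.5,0],[0,0,-13.5,0]]' 0.3
python3 - <<'E'
from m import *
W=snap('wrist','w16');T2=snap('top','t16');S2=snap('side','s16')
k,_=blob(W,(262,180,305,225),lambda i:i.min(-1)>160);print('knob',cen(k),circ(W,k,.093),np.ptp(k,axis=0))
f=lambda c,u,v,r:cv2.resize(c['pixels'][v-r:v+r,u-r:u+r],(260,260))
cv2.imwrite('pics/c16.png',np.vstack([np.hstack([f(T2,120,255,50),f(W,285,200,100),f(T2,450,240,50)]),np.hstack([f(S2,150,165,50),f(S2,310,200,50),f(S2,390,350,50)])])[:,:,::-1])
P=cloud(S2)
for n,a in(('beaker',(222,180)),('jar',(255,162))): print(n,P[a[1],a[0]].round(3))
E
```

```text
t: 35.93
eef_pos: [0.6592, -0.0103, 0.1955]
tool_rot: [-0.001, -0.0, 1.0, 0.0]
contact_force: [-0.9, -0.9, -1.3]
gripper_width: 0.347
grasp_force: 0.0
knob [281.58084941 202.88366128] (array([658. , -10.6]), array([15.1, 16.9])) [18.75 21.  ]
beaker [0.558 0.207 0.048]
jar [0.667 0.205 0.058]
```

View pics/c16.png

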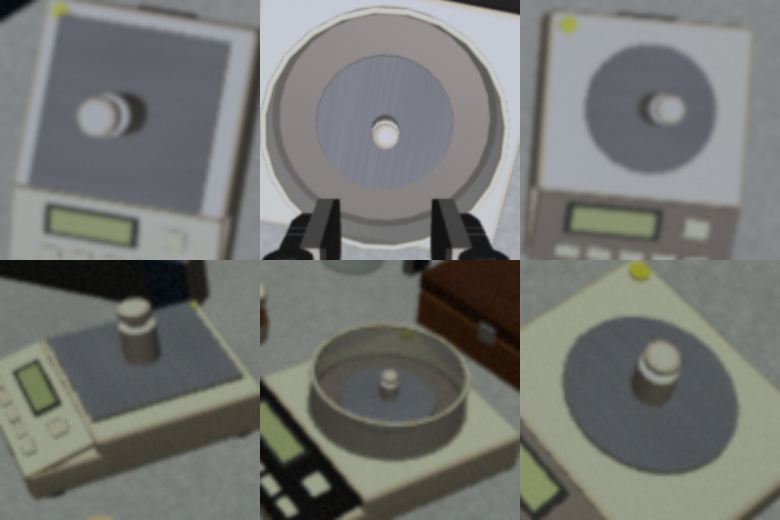

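All three weights stand upright near their pan centres: large on the square pan, small in the ring, medium on the round pan. The beaker and jar have not moved.

```bash
python3 -c "
from station import bot
print(bot.hand_in())"
```

```text
the job is handed in; nothing more can be done
None
```

The job is handed in at about 36 s: the large weight is on the square pan, the medium on the round pan and the small in the ring, each measured within about 4 mm of centre, after parking the small one on the plate; the beaker and jar were not moved, and no verdict came back.

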